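# Slide the contact sled under the drag springs and press the test button

### The arm

A 7-joint arm with a two-finger parallel gripper is mounted at the origin on the work surface. World frame = base frame: x ahead of the robot, y to its left, z up, the work surface at z = 0. Lengths are in mm, angles in rad, forces in N, time in s.
With the tool pointing down it reaches from about 400 to 875 mm from the base axis. Payload 19.3 kg.
Tool frame: the origin (TCP) lies at the very end of the fingers, on their centre line; the grasp point (between the pads) lies 19 mm behind it (grip_point_offset is the z of the grasp point in the tool frame, in mm); z points along the fingers, x is the direction in which the jaws open and shut, and the axes are right-handed (so a half turn about z gives the same grasp; the last joint's range is limited). The gripper opens to 85 mm and grips with 20 to 120 N. Pads are 22 mm wide; open, the fingers measure 114 mm over their backs; the gripper's body (76 mm by 85 mm) begins 54 mm behind the grasp point. The pads swing forward as they close: fully open they stand 13 mm farther back than shut.
Start: joints at [-1.282, 0.521, -0.036, 1.599, 0.021, 1.021, -0.113], TCP at [219.487, 585.184, 231.291] pointing down, gripper open.
Joint ranges: [-2.91, 2.91], [-0.3, 2.13], [-1.5, 1.42], [0.17, 2.43], [-1.26, 4.41], [0.16, 1.93], [-2.52, 2.52]. Speed limits (rad/s): [1.89, 1.89, 2.39, 2.39, 3.01, 3.01, 3.01].

### API

Orientations are given as a 3x3 rotation matrix whose columns are the frame's x, y, z axes.
In Python, from workcell import movep, movel, goto_joints, open_gripper, clamp, wait, inverse_kinematics, read_state, camera, PlanningError, finish_job, grip_point_offset gives the robot as it stands. Calls block until the motion is done:
- movep(position, orientation): joint-space move of the TCP to a pose.
- movel(position, frame=None, max_speed=150, guard=None): straight line of the TCP; frame=None keeps the orientation; max_speed is the mean speed in mm/s. With guard (N) it stops when the force on the tool has changed by that much, and returns True; else False.
- goto_joints(angles): joint-space move.
- open_gripper() and clamp(): open the fingers fully, or close them until they stop; the grip force is fixed at half the most.
- wait(seconds).
- inverse_kinematics(position, orientation): joint angles nearest the present ones, or None.
- read_state(): the state.
- camera(name): name is "scene" or "top"; returns a dict with "image" (480x640x3 uint8, blue, green, red), "range_z" (480x640 float32, mm along the optical axis (not along the pixel's ray), 0 where there is no reading), "fx", "fy", "cx", "cy" (pixels), "cam_to_world" (4x4, takes a point from camera to world coordinates). Camera axes: x right, y up, looking along -z (the intrinsics and any distortion apply to the point x, -y, -z); pixel columns grow to the right and rows downward; lengths in mm; the calibration is good to about 2 mm. A picture is of the moment at which its call begins.
A pose or a line that the arm cannot do raises PlanningError and nothing moves.
- finish_job(): hands the job in, once; it reports no verdict.
The state is a dict: "time": time; "qpos": joint angles; "qvel": joint speeds; "joint_efforts": joint torques, N m; "eef_pos": TCP position; "tool_rot": TCP orientation; "ft_force": force on the tool from outside, world axes, zero at the start; "torque": the same for the moment, N m; "finger_gap": finger opening in mm.
Only numpy, scipy, OpenCV 4.12 (cv2) and the standard library are available. Lean on these libraries where they do the work, as an engineer would, in place of code of your own. Each camera call takes 0.05 s, during which the arm holds its last target.

### The job

On the contact tester, push the flat steel sled down against its sprung bed and, keeping it down, slide it under the two brass drag springs until it is fully home against the end stop; then take your fingers off and the springs will keep it there. Only when the sled is home, press the black button on the steel test box fully down and let it go. Nothing needs gripping: do not lift the sled out of its channel, and leave everything else on the table where it is.

Things in the scene. Friction and masses are not known exactly. Their poses are not given: they have to be found in the camera images.
- tester: Contact tester fixed to the table, steel base 250 x 150 x 12 mm; origin under its centre at table height, x along the channel towards the end stop, y left, z up. Channel 100 mm wide inside, walls 40 mm high, with a sprung bed in it. End stop's inner face at x = +100 mm (46 mm high). Clamp posts of the springs, up to 68 mm high, outside the walls at x = 82 to 108, |y| = 54 to 71 mm
- tester_lip (a point): Middle of the springs' front edge (tester frame x = 17, y = 0, z = 33 mm). The two brass drag springs lie along the side walls from here to x = 92 mm, |y| = 30 to 50 mm; the middle 60 mm is open above. Front edge of each: an upright tab 33 to 46 mm above the table, under it a lead-in ramp down to the spring's underside, 26.5 mm high at rest
- sled: The sled: loose polished steel plate 90 (x) x 96 (y) x 8 mm, 0.2 kg; origin under its centre, x towards the end stop. A cross rib 50 mm wide, 8 mm high stands on top from x = +4 to +14 mm. At rest its top face is 38 mm above the table and it butts against the tabs; it must go down 6 mm or more to enter (8 to 9 is good, the bed bottoms at 10). Fully home: origin at tester x = +55 mm
- sled_press (a point): Point on the sled's top face at its x = -14 mm, just behind the cross rib: press down here with shut fingertips and push forward against the rib's rear face (18 mm ahead of this point). The top face is free for 49 mm behind the rib
- tester_home (a point): Where the sled's origin is once it is home and released (tester frame x = 55, y = 0, z = 22.5 mm: the bed lifts it up against the springs); axes as the tester's
- bed (a joint): How far the sprung bed is down, m: about 0 at rest, 0.010 bottomed. Full channel width before the springs, 56 mm wide between them. On the sled's top it takes about 5 N to start moving and 14 N at the bottom (springs' own push helps once the sled is under them)
- leaf_left (a joint): Lift of the drag spring at the tester's +y side, m: 0 at rest, about 0.004 when the released sled lies beneath it. It pushes down with 3.5 N, plus 0.5 N per mm of lift
- leaf_right (a joint): The same for the spring at the -y side
- test_button (a joint): Travel of the black push button, m: 0 released, 0.006 fully down (about 5 N); it springs back
- test_button_top (a point): Centre of the button's top face, 30 mm across, 92 mm above the table, mid-top of the steel test box (110 x 110 mm, 70 mm high, fixed); pressed straight down. The test box stands left or right of the tester; the other place holds a like-sized supply box with two white terminals and no button
- car: Bystander: green tin racing car, 124 x 68 x 45 mm; origin at the centre of its underside
- gear_large: Bystander: bronze spur gear lying flat, 62 mm across, 16 mm high; origin at the centre of its underside
- gear_small: Bystander: bronze spur gear lying flat, 46 mm across, 16 mm high; origin at the centre of its underside
- insulator: Bystander: white ribbed ceramic insulator, upright, 38 mm across, 56 mm high; origin at the centre of its underside
- spool: Bystander: wooden spool, upright, 36 mm across, 46 mm high; origin at the centre of its underside
- jar: Bystander: amber jar with steel cap, 52 mm across, 70 mm high; origin at the centre of its underside
- screwdriver: Bystander: screwdriver, 170 mm long, lying; origin at the middle of its underside
There are look-alikes about, which are no part of the job. What is shaped like the sled but red is not meant. Leave any pink look-alike of the part that bears test_button alone.

How it is judged (in metres and radians):
On the way, in this order (a step that is already met when the one before it is completed fails the run):
1. the sled is home against the end stop, under both drag springs, and the fingers are off it (x of sled in the frame of tester above 0.05 m and horizontal distance between sled and tester_home below 0.006 m and value of joint each of leaf_left, leaf_right above 0.0015 m and z of sled in the frame of tester below 0.026 m and angle between sled's own z axis and vertical below 0.06 rad and contact force between each of the arm, the fingers and sled below 0.2 N), for 0.1 s.
2. the test button is pressed fully down (value of joint test_button above 0.0045 m), for 0.05 s.
At the end, for the whole second after the job is handed in: The sled rests within 5 mm of the end stop, level, held down under both drag springs (each lifted more than 1.5 mm), and the button, having been pressed at least 4.5 of its 6 mm after the sled was home and released, has sprung back (x of sled in the frame of tester above 0.05 m and horizontal distance between sled and tester_home below 0.006 m and value of joint each of leaf_left, leaf_right above 0.0015 m and z of sled in the frame of tester below 0.026 m and angle between sled's own z axis and vertical below 0.06 rad and value of joint test_button below 0.001 m and linear speed of sled below 0.01 m/s); the robot touches nothing.
It fails at once if the sled is lifted or tipped out of its channel (z of sled in the frame of tester above 0.036 m or angle between sled's own z axis and vertical above 0.2 rad).
It fails at once if the button is pressed before the sled is home (value of joint test_button above 0.003 m and x of sled in the frame of tester below 0.05 m).
It fails at once if another thing on the table is shoved more than 20 mm or lifted (distance of any of car, gear_large, gear_small, insulator, spool, jar, screwdriver from where it was at the start of the episode above 0.02 m).
It also fails if it takes over 43 s, if anything falls off the work surface, if the arm or the gripper's body presses on something with over 40 N, if the wrist force passes 120 N, or if a joint passes its speed limit or range.

## Working session

There is one attempt and no reset: what is moved stays moved. The work goes in short steps, each a Python script; the robot and the scene stay as the last script left them, time stands still between calls to the robot, and variables do not carry over. Pictures are saved under pics/ and viewed, and the job is handed in when it is done.

```bash
ls; mkdir -p pics; python3 - <<'E'
from workcell import *
import cv2,numpy as np,pickle
for n in("scene","top"):
    c=camera(n); cv2.imwrite(f"pics/{n}0.png",c["image"]); pickle.dump(c,open(f"{n}0.pkl","wb"))
    print(n,c["fx"],c["fy"],c["cx"],c["cy"],np.round(c["cam_to_world"],3).tolist(),[k for k in c])
s=read_state();print(s["time"],s["eef_pos"],s["tool_rot"],s["ft_force"],s["finger_gap"])
E
```

```text
pics
scene 452.9043656029139 452.9043656029139 316.82842457278133 229.44394035944927 [[0.5, -0.479, 0.721, 1347.184], [0.866, 0.281, -0.414, -473.499], [-0.004, 0.832, 0.555, 736.08], [0.0, 0.0, 0.0, 1.0]] ['image', 'range_z', 'fx', 'fy', 'cx', 'cy', 'cam_to_world']
top 491.63382889295394 491.63382889295394 312.8449809101226 232.46870699717635 [[0.024, 0.991, -0.135, 390.511], [-0.999, 0.028, 0.027, 30.341], [0.031, 0.134, 0.991, 1230.351], [0.0, 0.0, 0.0, 1.0]] ['image', 'range_z', 'fx', 'fy', 'cx', 'cy', 'cam_to_world']
0.1 [219.41869471 584.89338638 230.79318244] [[ 3.51229032e-01  9.36289530e-01 -2.86977991e-04]
 [ 9.36289021e-01 -3.51229141e-01 -9.79658588e-04]
 [-1.01803911e-03  7.53901947e-05 -9.99999479e-01]] [ 0.85217606  0.36406399 -0.45592135] 85.11480182463883
```

View pics/scene0.png

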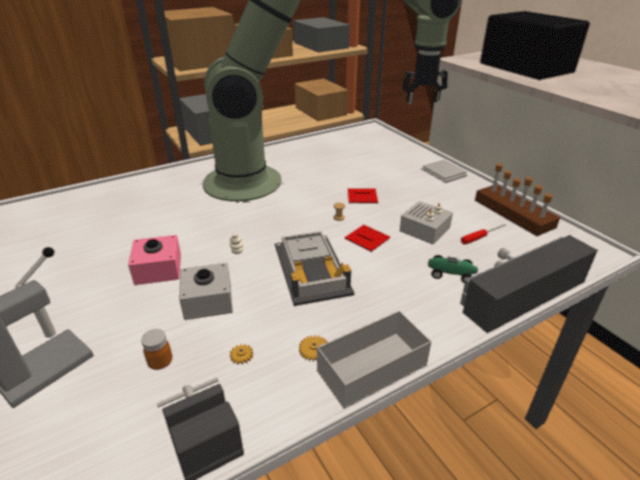

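View pics/top0.png

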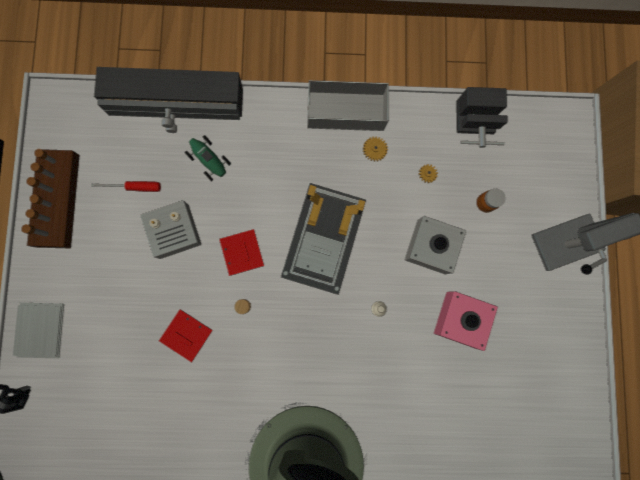

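Top view: the tester is at about (325,238), with the grey sled at (318,257). The red look-alike plates are at (241,252) and (186,335). Button candidates are the steel box at (437,243), the pink box at (467,320), which is excluded, and the supply box at (171,229), which has white terminals and no button. I'll confirm with an enlarged crop.

```bash
cat > h.py <<'E'
import numpy as np,cv2,pickle
def ray(c,u,v,z):
    M=c["cam_to_world"]; d=M[:3,:3]@np.array([(u-c["cx"])/c["fx"],-(v-c["cy"])/c["fy"],-1.]); o=M[:3,3]
    return o+d*(z-o[2])/d[2]
def cloud(c):
    v,u=np.mgrid[:480,:640]; r=c["range_z"]
    P=np.stack([(u-c["cx"])/c["fx"]*r,-(v-c["cy"])/c["fy"]*r,-r],-1)
    return P@c["cam_to_world"][:3,:3].T+c["cam_to_world"][:3,3]
def proj(c,p):
    q=np.linalg.inv(c["cam_to_world"])@np.append(p,1); return c["cx"]+c["fx"]*q[0]/-q[2], c["cy"]+c["fy"]*q[1]/q[2]
E
python3 - <<'E'
from h import *
c=pickle.load(open("top0.pkl","rb"));s=pickle.load(open("scene0.pkl","rb"))
a=cv2.resize(c["image"][170:310,265:480],None,fx=3.7,fy=3.7,interpolation=cv2.INTER_CUBIC)
b=cv2.resize(s["image"][210:330,160:375],None,fx=3.7,fy=3.7,interpolation=cv2.INTER_CUBIC)
cv2.imwrite("pics/ctop.png",a);cv2.imwrite("pics/cscene.png",b)
P=cloud(c)
for u,v in [(100+200,400-50),(300,310),(437,243),(437,225),(316,265),(320,240),(325,230),(285,280)]: print(u,v,P[v,u].round(1))
E
```

```text
300 350 [266.9  20.7   0.7]
300 310 [363.5  23.4   3.1]
437 243 [ 529.1 -294.4   88.5]
437 225 [ 575.5 -301.1   66.5]
316 265 [473.  -12.1  39.3]
320 240 [534.4 -20.5  39.1]
325 230 [560.5 -32.6  30.8]
285 280 [436.3  62.8   0.6]
```

View pics/ctop.png

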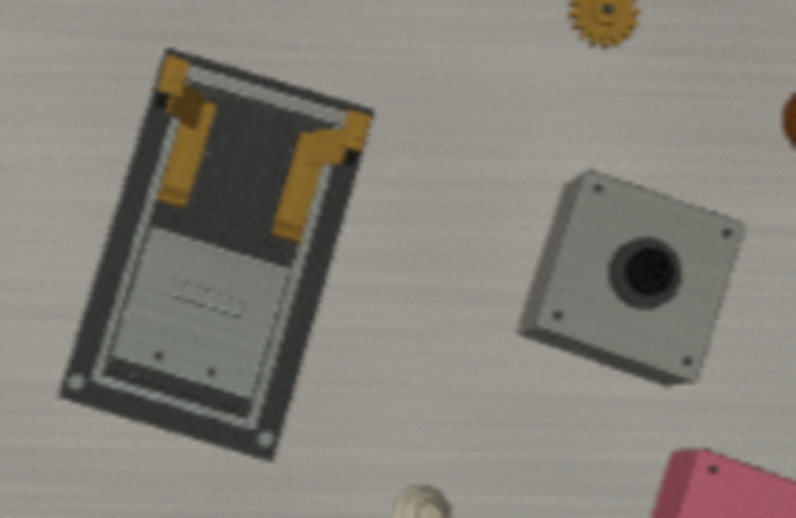

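View pics/cscene.png

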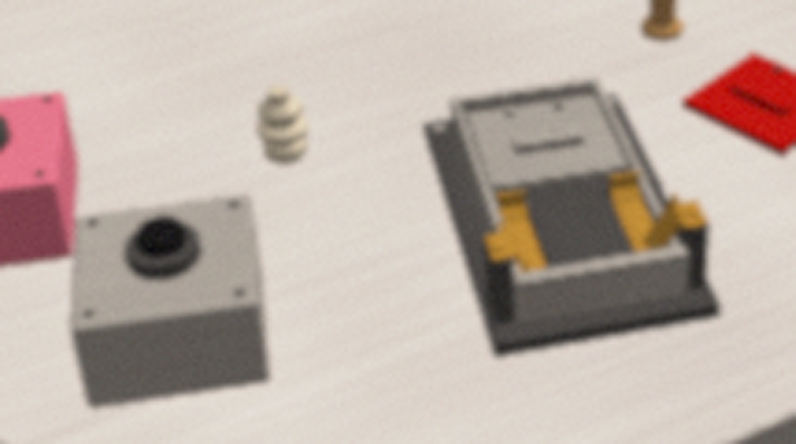

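```bash
python3 - <<'E'
from h import *
for n,roi in(("top",(265,170,385,310)),("scene",(265,222,365,312))):
    c=pickle.load(open(n+"0.pkl","rb")); im=c["image"]; x0,y0,x1,y1=roi
    P=cloud(c); hsv=cv2.cvtColor(im,cv2.COLOR_BGR2HSV)
    m=np.zeros((480,640),np.uint8); m[y0:y1,x0:x1]=((hsv[...,2]<105))[y0:y1,x0:x1]*255
    cs,_=cv2.findContours(m,cv2.RETR_EXTERNAL,cv2.CHAIN_APPROX_NONE); k=max(cs,key=cv2.contourArea)
    if n=="top":
        w=np.array([ray(c,u,v,12)[:2] for u,v in k[:,0]],np.float32)
        print(n,cv2.minAreaRect(w)); 
    d=im.copy(); cv2.drawContours(d,[k],-1,(0,0,255),1); cv2.imwrite(f"pics/m_{n}.png",cv2.resize(d[y0:y1,x0:x1],None,fx=4,fy=4))
    print(n, "corners from approx", [ray(c,*q[0],12)[:2].round(1).tolist()+q[0].tolist() for q in cv2.approxPolyDP(cv2.convexHull(k),4,True)])
    # sled top by height from cloud
    z=P[...,2]; t=np.zeros_like(m); t[y0:y1,x0:x1]=((z>33)&(z<44)&(hsv[...,1]<60)&(hsv[...,2]>120))[y0:y1,x0:x1]*255
    cv2.imwrite(f"pics/t_{n}.png",cv2.resize(np.dstack([im[...,0],t,im[...,2]])[y0:y1,x0:x1],None,fx=4,fy=4))
# button
for n,roi in(("top",(405,210,470,276)),("scene",(178,262,234,318))):
    c=pickle.load(open(n+"0.pkl","rb")); im=c["image"]; x0,y0,x1,y1=roi
    v=im[y0:y1,x0:x1].max(2); m=(v<45).astype(np.uint8)*255
    cs,_=cv2.findContours(m,cv2.RETR_EXTERNAL,cv2.CHAIN_APPROX_NONE)
    for k in cs:
        if cv2.contourArea(k)<40: continue
        (a,b),r=cv2.minEnclosingCircle(k); M=cv2.moments(k); a,b=M["m10"]/M["m00"],M["m01"]/M["m00"]
        print(n,"btn",a+x0,b+y0,r,cv2.contourArea(k),ray(c,a+x0,b+y0,92).round(1))
E
```

```text
top ((536.435302734375, -28.635284423828125), (149.78189086914062, 234.83642578125), 74.62635040283203)
top corners from approx [[634.4, -110.6, 356, 203], [609.2, -126.1, 362, 213], [404.9, -69.0, 338, 294], [443.0, 72.6, 281, 277], [669.3, 11.8, 308, 188]]
scene corners from approx [[417.2, -68.6, 276, 245], [616.8, 41.8, 350, 272], [689.1, 2.5, 353, 294], [653.1, -133.9, 295, 305]]
top btn 440.0681818181818 242.93560606060606 7.1396331787109375 132.0 [ 529.  -300.7   92. ]
scene btn 203.03050108932462 274.0893246187364 6.324655532836914 76.5 [ 538.2 -302.7   92. ]
```

```bash
cd pics; python3 -c "
import cv2,numpy as np
a=[cv2.imread(f) for f in('m_top.png','t_top.png')]
cv2.imwrite('mt.png',cv2.resize(np.hstack(a),(800,466)))"
```

```text
(no output)
```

View pics/mt.png

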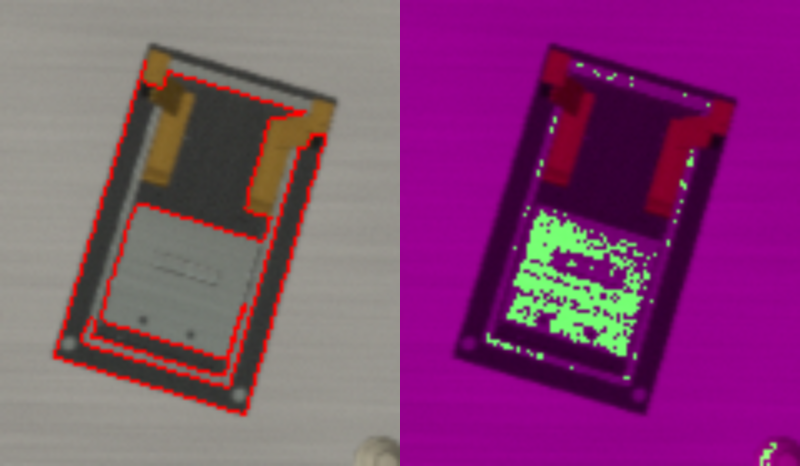

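View pics/m_scene.png

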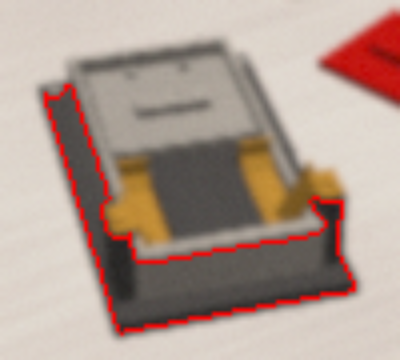

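```bash
python3 - <<'E'
from h import *
c=pickle.load(open("top0.pkl","rb"));s=pickle.load(open("scene0.pkl","rb"))
T=lambda x,y,z:ray(c,265+x/3.7-.4,170+y/3.7-.4,z)[:2].round(1)
S=lambda x,y,z:ray(s,160+x/3.7-.4,210+y/3.7-.4,z)[:2].round(1)
fl,fr,rr,rl=T(167,50,12),T(373,110,12),T(273,460,0),T(60,397,0)
print("base top",fl,fr,rr,rl,(fl+fr+rr+rl)/4)
a,b,d=S(718,312,0),S(498,354,0),S(426,122,12)
print("base scene frontL,frontR,rearR",a,b,d,"ctr diag L-rearR",(a+d)/2)
q=[T(152,228,38),T(292,268,38),T(250,398,38),T(108,354,38)];print("sled top",q,np.mean(q,0))
q=[S(465,118,38),S(605,95,38),S(637,165,38),S(487,190,38)];print("sled scene",q,np.mean(q,0))
q=[T(592,170,70),T(743,224,70),T(690,383,70),T(532,326,70)];print("box top",q,np.mean(q,0))
q=[S(76,212,70),S(247,197,70),S(266,302,70),S(76,328,70)];print("box scene",q,np.mean(q,0))
q=[T(190,203,33),T(270,238,33)]; print("tabs?",T(172,203,33),T(287,240,33))
E
```

```text
base top [682.1   7.7] [ 644.6 -134.4] [405.3 -71. ] [443.8  73.4] [543.95  -31.075]
base scene frontL,frontR,rearR [678.8  11.9] [ 641.5 -130.3] [405.  -66.7] ctr diag L-rearR [541.9 -27.4]
sled top [array([555.1,  15.1]), array([531.1, -78.2]), array([444.7, -52. ]), array([471. ,  41.7])] [500.475 -18.35 ]
sled scene [array([448.6, -54.8]), array([474.3,  47.3]), array([559.2,  22.8]), array([531.9, -80. ])] [503.5   -16.175]
box top [array([ 597.1, -270.1]), array([ 564.4, -368.9]), array([ 460.2, -332.7]), array([ 494.1, -230.6])] [ 528.95  -300.575]
box scene [array([ 457.4, -335. ]), array([ 497.7, -235.2]), array([ 599.6, -261.5]), array([ 565.1, -365.8])] [ 529.95  -299.375]
tabs? [573.    2.1] [550.3 -75. ]
```

```bash
cat >> h.py <<'E'
from workcell import *
yaw=np.deg2rad(-15.0); ex=np.array([np.cos(yaw),np.sin(yaw)]); ey=np.array([-ex[1],ex[0]]); C=np.array([543.,-29.3])
R=np.array([[ey[0],ex[0],0],[ey[1],ex[1],0],[0,0,-1.]])
def W(x,y,z): return np.append(C+ex*x+ey*y,z)
def T():
    s=read_state(); d=s["eef_pos"][:2]-C; f=s["ft_force"]
    print("t%.2f tcp_t (%.1f %.1f) z %.1f  F_t (%.1f %.1f %.1f) gap %.1f"%(s["time"],d@ex,d@ey,s["eef_pos"][2],f[:2]@ex,f[:2]@ey,f[2],s["finger_gap"])); return s
E
python3 - <<'E'
from h import *
clamp(); T()
movep(W(-56,0,120),R); T()
movel(W(-56,0,55)); T()
c=camera("top"); cv2.imwrite("pics/a.png",cv2.resize(c["image"][170:310,265:400],None,fx=4,fy=4))
c=camera("scene"); cv2.imwrite("pics/b.png",cv2.resize(c["image"][170:330,230:400],None,fx=4,fy=4))
E
```

```text
t0.87 tcp_t (-471.5 509.8) z 231.3  F_t (-0.0 -0.0 -1.0) gap 0.3
t3.24 tcp_t (-56.0 0.8) z 120.1  F_t (0.0 -0.2 0.3) gap -0.1
t3.83 tcp_t (-55.8 0.1) z 55.4  F_t (0.2 -0.6 0.9) gap 0.2
```

View pics/b.png

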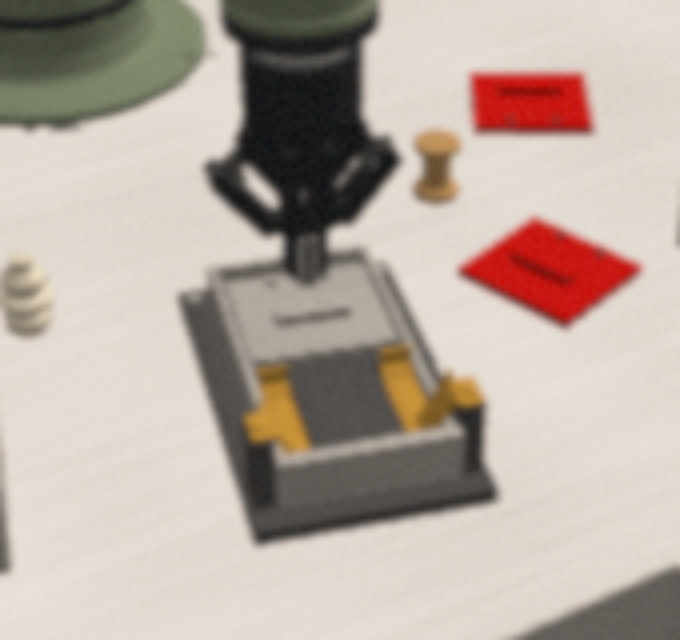

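View pics/a.png

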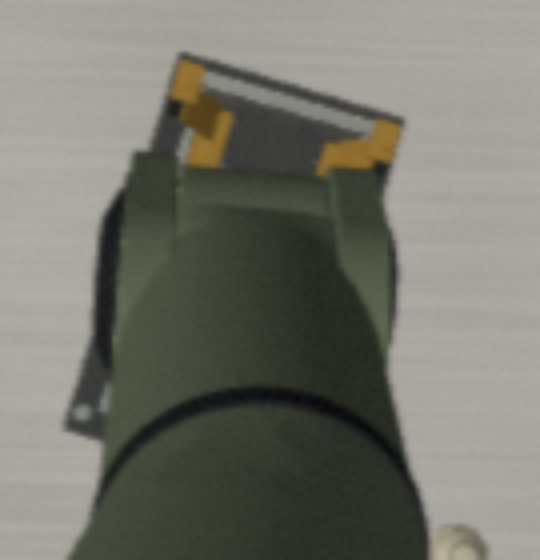

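Closed fingertips at crop (307,278) sit centred over the sled, behind the rib at (312,318). The top view is blocked by the arm. Now pressing.

```bash
python3 - <<'E'
from h import *
movel(W(-56,0,44),max_speed=60); 
print(movel(W(-56,0,31),max_speed=12,guard=4)); s=T()
z0=s["eef_pos"][2]
for dz in (5,8):
    movel(W(-56,0,min(z0,38.5)-dz),max_speed=15); T()
wait(.2);T()
E
```

```text
True
t4.91 tcp_t (-56.0 0.0) z 37.0  F_t (0.1 0.2 5.7) gap 0.0
t5.40 tcp_t (-56.0 0.0) z 32.2  F_t (-1.4 0.5 10.5) gap -0.2
t5.75 tcp_t (-55.8 0.0) z 29.3  F_t (-1.6 -0.1 12.3) gap 0.0
t5.95 tcp_t (-55.9 0.1) z 29.3  F_t (-2.0 -0.4 13.0) gap 0.1
```

```bash
python3 - <<'E'
from h import *
z=29.0
for x in (-45,-34,-28,-22,-12,0,15,30,40):
    g=movel(W(x,0,z),max_speed=50,guard=18); T()
    if g: print("guard"); break
E
```

```text
t6.32 tcp_t (-43.7 0.2) z 29.6  F_t (3.3 -0.5 12.3) gap 0.1
t6.68 tcp_t (-32.6 0.2) z 29.6  F_t (3.2 -0.2 11.9) gap 0.2
t6.95 tcp_t (-27.2 0.1) z 29.4  F_t (1.3 -1.1 9.8) gap 0.4
t7.22 tcp_t (-22.5 -0.1) z 28.8  F_t (-3.3 0.6 5.3) gap -0.1
t7.57 tcp_t (-11.5 0.0) z 29.1  F_t (0.6 -0.7 3.3) gap 0.0
t7.96 tcp_t (0.5 0.0) z 29.1  F_t (1.3 -0.7 4.0) gap 0.1
t8.41 tcp_t (15.5 0.0) z 29.1  F_t (1.3 0.3 3.7) gap -0.1
t8.86 tcp_t (30.5 -0.0) z 29.1  F_t (1.4 0.4 3.3) gap 0.2
t9.21 tcp_t (40.4 -0.0) z 29.1  F_t (1.5 -0.2 4.7) gap -0.0
```

```bash
python3 - <<'E'
from h import *
wait(.1);T()
c=camera("scene"); cv2.imwrite("pics/d.png",cv2.resize(c["image"][210:310,260:370],None,fx=6,fy=6,interpolation=cv2.INTER_CUBIC))
E
```

```text
t9.31 tcp_t (40.3 0.0) z 29.2  F_t (1.4 -0.5 2.3) gap 0.2
```

View pics/d.png

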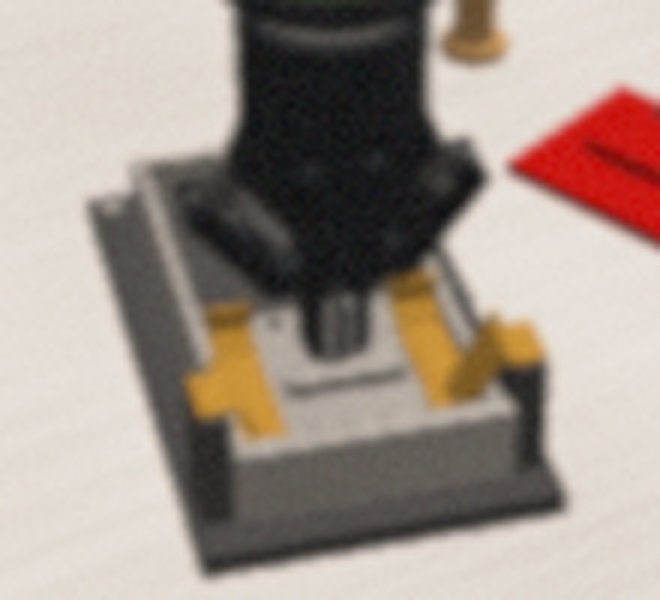

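The sled is under both springs, with its rib at crop (345,383), and close to the stop. I'll push on to the stop.

```bash
python3 - <<'E'
from h import *
print(movel(W(62,0,29),max_speed=25,guard=15)); s=T(); wait(.1); s=T()
d=s["eef_pos"][:2]-C; x=d@ex
movel(W(x-1,0,32),max_speed=20); T()
movel(W(x-2,0,50),max_speed=40); T()
movel(W(x-40,0,130)); T()
c=camera("scene"); cv2.imwrite("pics/e.png",cv2.resize(c["image"][210:310,260:370],None,fx=6,fy=6,interpolation=cv2.INTER_CUBIC)); pickle.dump(c,open("e.pkl","wb"))
E
```

```text
True
t9.88 tcp_t (48.3 -0.0) z 28.3  F_t (-1.6 1.2 5.1) gap -0.0
t9.98 tcp_t (48.3 -0.1) z 28.3  F_t (-2.3 -0.3 2.7) gap -0.1
t10.32 tcp_t (47.3 -0.0) z 32.1  F_t (-0.7 0.3 0.2) gap -0.0
t10.93 tcp_t (46.3 0.1) z 50.1  F_t (-0.3 0.8 -0.1) gap 0.1
t11.67 tcp_t (8.3 0.0) z 129.5  F_t (-0.6 -0.7 -0.6) gap -0.1
```

View pics/e.png

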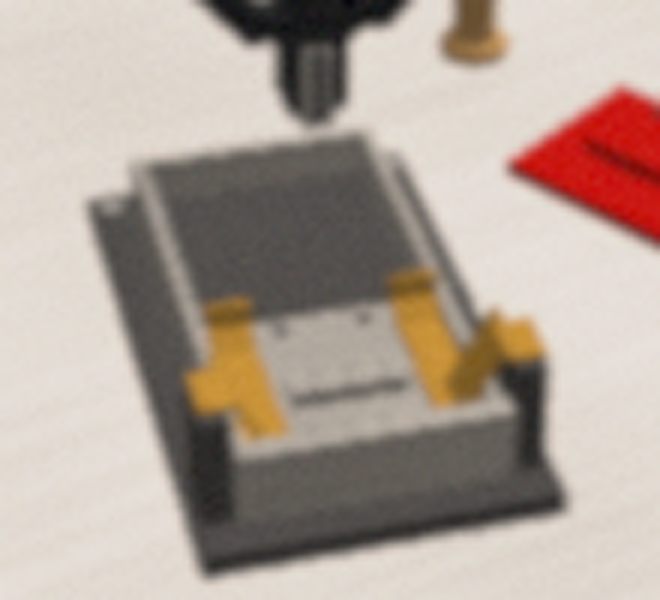

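```bash
python3 - <<'E'
from h import *
c=pickle.load(open("e.pkl","rb"))
for nm,u,v,z in(("sled rear edge",322,313,30.5),("rib front top edge",350,386,38.5),("rib foot front",350,400,30.5),("stop top inner edge",360,428,46),("tabL top",232,300,46),("tabR",412,274,46)):
    p=ray(c,260+u/6-.4,210+v/6-.4,z)[:2]-C; print(nm,(p@ex).round(1),(p@ey).round(1))
s=c["image"]
# calibrate against base front edge
p=ray(c,260+385/6,210+540/6,0)[:2]-C; print("front base edge",p@ex)
movel(W(0,0,150)); b=np.array([531,-300.5,150]); movep(b,R); T()
c=camera("top"); cv2.imwrite("pics/f.png",cv2.resize(c["image"][170:310,265:480],None,fx=3.7,fy=3.7,interpolation=cv2.INTER_CUBIC)); pickle.dump(c,open("f.pkl","wb"))
c=camera("scene"); cv2.imwrite("pics/g.png",cv2.resize(c["image"][200:330,140:375],None,fx=3.4,fy=3.4,interpolation=cv2.INTER_CUBIC))
E
```

```text
sled rear edge 10.9 3.1
rib front top edge 70.2 -0.6
rib foot front 69.3 -0.4
stop top inner edge 104.9 -5.9
tabL top 11.9 -35.7
tabR 14.4 41.5
front base edge 122.39799163377607
t13.07 tcp_t (58.8 -263.2) z 149.6  F_t (0.0 0.3 -0.3) gap -0.2
```

View pics/f.png

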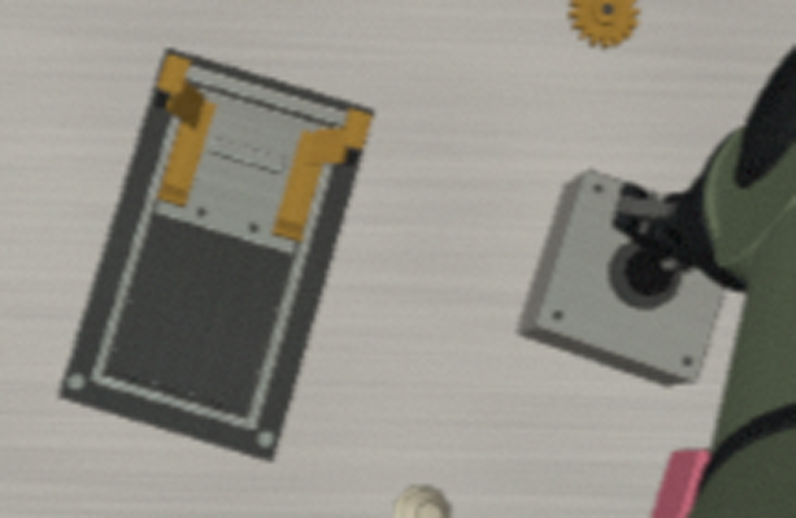

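View pics/g.png

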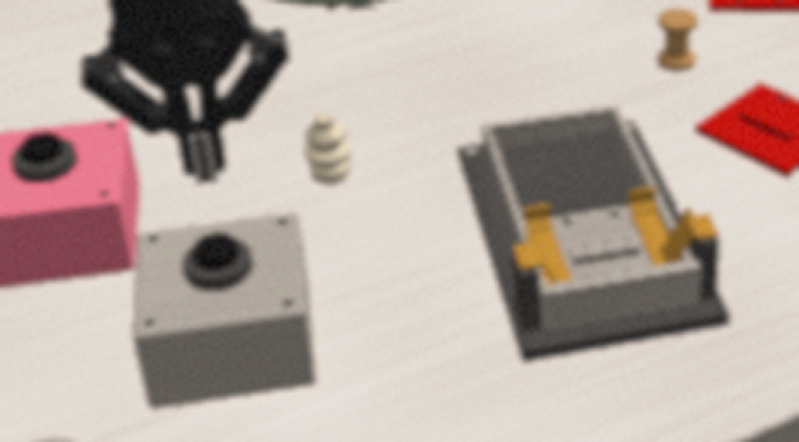

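```bash
python3 - <<'E'
from h import *
c=pickle.load(open("f.pkl","rb"))
for u,v,z in((160,208,30.5),(226,232,30.5),(292,252,30.5),(212,152,30.5),(281,171,30.5),(265,111,30.5)):
    p=ray(c,265+u/3.7-.4,170+v/3.7-.4,z)[:2]-C; print((p@ex).round(1),(p@ey).round(1))
b=np.array([531,-300.5,100]); movel(b); T()
print(movel([531,-300.5,84],max_speed=12,guard=3)); T()
E
```

```text
15.7 44.9
12.8 -1.9
12.5 -47.8
62.1 22.2
63.0 -25.7
99.3 -4.1
t13.65 tcp_t (58.8 -264.7) z 100.3  F_t (-0.1 0.3 0.6) gap -0.0
True
t14.59 tcp_t (58.6 -265.1) z 87.8  F_t (1.3 0.3 3.8) gap 0.1
```

```bash
python3 - <<'E'
from h import *
print(movel([531,-300.5,83.5],max_speed=12,guard=12)); T(); wait(.25); T()
c=camera("scene"); cv2.imwrite("pics/i.png",cv2.resize(c["image"][200:330,140:375],None,fx=3.4,fy=3.4,interpolation=cv2.INTER_CUBIC))
movel([531,-300.5,150],max_speed=60); T()
E
```

```text
True
t14.89 tcp_t (58.6 -265.1) z 85.9  F_t (-3.6 0.8 14.5) gap 0.0
t15.14 tcp_t (58.6 -265.1) z 86.0  F_t (-3.9 1.1 13.5) gap 0.3
t16.42 tcp_t (58.4 -265.0) z 149.6  F_t (0.2 -1.2 -0.4) gap -0.2
```

View pics/i.png

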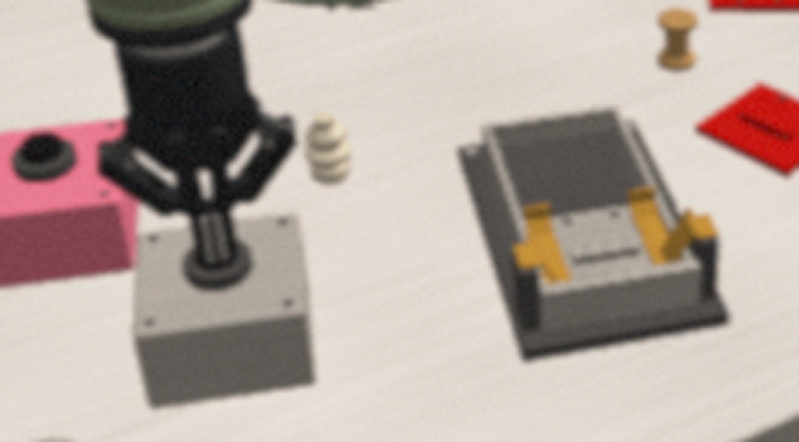

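The fingertips are centred on the button at crop (215,265), and it has bottomed: z is 86.0 against 92 at rest, with 13.5 N. One last look before I hand in.

```bash
python3 - <<'E'
from h import *
wait(.3)
c=camera("scene"); cv2.imwrite("pics/j.png",cv2.resize(c["image"][200:330,140:375],None,fx=3.4,fy=3.4,interpolation=cv2.INTER_CUBIC))
e=pickle.load(open("e.pkl","rb"))
print("sled patch diff",np.abs(c["image"][255:285,300:335].astype(int)-e["image"][255:285,300:335]).mean())
E
```

```text
sled patch diff 2.262857142857143
```

View pics/j.png

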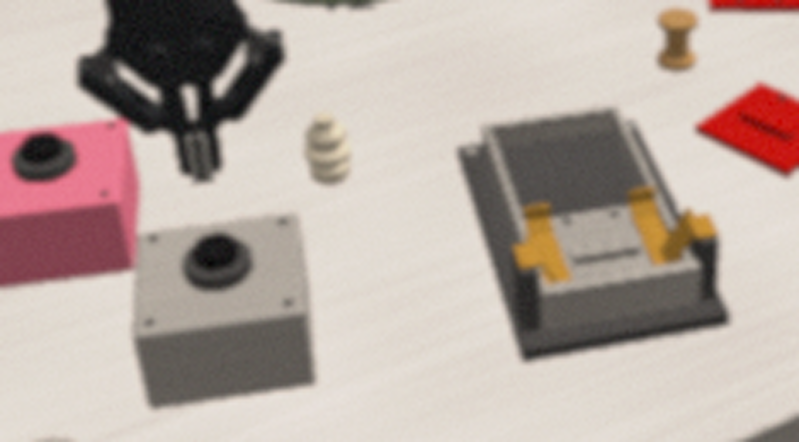

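The button is back up at (217,255), the sled has not moved at (605,245), and the fingers are clear.

```bash
python3 -c "
from workcell import *
finish_job(); print(read_state()['time'])"
```

```text
the job is handed in; nothing more can be done
the job is handed in; nothing more can be done
```

I pushed the sled down about 8.5 mm with shut fingers and slid it under both drag springs to the end stop. I then lifted the fingers off, pressed the steel test box's black button to the bottom and let it go. The job was handed in at about 17 s; no verdict is reported.

**Sled:** The push stopped at tester x = 48.3 mm, and I expected about 48 mm for a sled fully home. The last picture shows it unmoved under both springs. The two cameras disagreed a little on its rear edge, which should be at 10 mm. The scene camera gave 10.9 mm. The top camera gave 12.5 to 15.7 mm; the largest of these is at a corner by a spring. I put this down to pixel and calibration error. I could not read the springs' lift directly.

**Button:** It went down the full 6 mm (fingertip at z = 86.0 mm) at 13.5 N, and the last picture shows it back up.

**Everything else:** The arm was clear of everything at the end, about 58 mm above the button. I did not touch the red plates, the pink box or the bystanders. I saw the insulator and spool in place in the last crop, but did not measure every bystander again.

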